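# Set the sifter cap and tip out the polishing balls

### The arm

A 6-joint arm with a two-finger parallel gripper is mounted at the origin on the work surface. World frame = base frame: x ahead of the robot, y to its left, z up, the work surface at z = 0. Lengths are in m, angles in rad, forces in N, time in s.
With the tool pointing down it reaches from about 0.35 to 0.775 m from the base axis. Payload 5.5 kg.
Tool frame: the origin (TCP) lies at the very end of the fingers, on their centre line; the grasp point (between the pads) lies 19 mm behind it; x points along the fingers, y is the direction in which the jaws open and shut, and the axes are right-handed (so a half turn about x gives the same grasp; the last joint's range is limited). The gripper opens to 85 mm and grips with 20 to 120 N. Pads are 22 mm wide; open, the fingers measure 114 mm over their backs; the gripper's body (76 mm by 85 mm) begins 54 mm behind the grasp point. The pads swing forward as they close: fully open they stand 13 mm farther back than shut.
Start: joints at [1.191, 0.313, 0.046, 1.304, 0, 1.431], TCP at [0.137, 0.559, 0.231] pointing down, gripper open.
Joint ranges: [-2.76, 2.76], [-0.86, 1.69], [-1.03, 1.26], [-2.2, 2.34], [-1.47, 1.5], [-3.14, 3.14]. Speed limits (rad/s): [2.57, 2.57, 3.14, 3.14, 3.14, 3.14].

### API

Orientations are given as a unit quaternion [w, x, y, z].
In Python, from workcell import readout, cams, env, finder gives the robot as it stands.
- The arm moves only by the tool drive_tool, never from a script. Its argument "moves" is a list that holds one entry, the list of rows, each a list of 7 numbers: the shift along the tool's x, y, z in m, then the turn, a rotation vector about the tool's x, y, z in rad, then the closure in counts, from 0 (fully open) to 255 (shut). A call has exactly 5 rows; each row is the pose to reach, as a shift and turn from the pose measured when the call began, along the tool's axes at that moment; what a row does not reach only later rows make up. A row lasts 1/8 s, in which the tool goes at most 62.5 mm and 10.7 degrees, less where a joint would pass 70% of its speed; a pose out of reach is approached as far as the arm can. A call with a gripper value outside its range is refused whole. The fingers move at their own pace and stop on an object; "squeeze" is the grip in N (left out, the last holds). Time passes only in rows, so rows that repeat a pose let the fingers close, or fill a call up. It gives the time, the measured TCP pose, the force and the opening at its end, in the units of the state.
- readout.get_state(): the state, without advancing time (a new reading comes with each control period).
- cams.read_camera(name): name is "scene" or "top"; returns the picture (480x640x3 uint8, blue, green, red); there is no depth.
- cams.camera_params(name): a dict with "mtx" (3x3 intrinsics, pixels), "dist" ([k1, k2, p1, p2, k3] as OpenCV has them; the pictures are not rectified), "R" (3x3) and "t" (3): a world point X has camera coordinates R X + t. Camera axes: x right, y down, z forward; pixel columns grow to the right and rows downward; lengths in m; the calibration is good to about 2 mm. A picture is of the moment at which its call begins. camera_params takes no time and is no camera call.
- env.hand_in(): hands the job in, once; it reports no verdict.
Trained networks look in the newest picture that a camera, given by its name, has taken for a name from the list of things; names that differ only in an ending like _2 or _b are one class to them, and where a whole thing is asked for, a point or a joint stands for the part that bears it (a point fixed in the world has none). Each returns a list of dicts, best first, with "conf" (0 to 1); they miss things now and then, are a little off and sometimes report something else, mostly with a low value. They report only what shows in the picture. A call takes as long as a camera call.
- finder.regions_of(camera, name): "pixels" (480x640 bool, what is visible of it) and "point" ([column, row] in pixels, amid what is visible of it).
The state is a dict: "clock": time; "joint_pos": joint angles; "qvel": joint speeds; "tau": joint torques, N m; "tcp_pos": TCP position; "orientation": TCP orientation; "wrist_force": force on the tool from outside, world axes, zero at the start; "ft_torque": the same for the moment, N m; "finger_gap": finger opening in m.
Only numpy, scipy, OpenCV 4.12 (cv2) and the standard library are available. Lean on these libraries where they do the work, as an engineer would, in place of code of your own. Each camera call takes 0.05 s, during which the arm holds its last target.

### The job

Turn the yellow cap of the tipping dispenser by its red post until its largest hole lies over the outlet (the cap comes up against its stop there), with the canister still standing upright. Then tip the canister right over its axle to its rest, so that all four steel balls roll out into the blue tray. Leave the other things on the bench where they are.

Things in the scene. Friction and masses are not known exactly. Their poses are not given: they have to be found in the camera images.
- dispenser: Tipping dispenser, fixed to the bench: dark base plate 145 x 165 x 12 mm and two aluminium posts carrying a level axle 130 mm up. Origin on the bench right below the axle's middle, z up; +x is the way the canister tips (to the tray), y runs along the axle. Upright, the canister's axis stands at x = -50 mm, y = 0.
- can_back (a point): Point on the canister's wall, at the middle of its back (-x side), where a push tips it; 202 mm above the bench while upright. Clear plastic canister 90 mm across, its foot 136 mm above the bench. Its back is free to touch; the cap's skirt above it stands out 5 mm farther and may be pushed too.
- can (a joint): Tilt of the canister about the axle, rad: 0 upright on its rest (lower limit), 2.25 tipped right over, mouth down over the tray (upper limit). Gravity holds it upright; about 4 to 8 N towards +x near its top starts it. From 0.9 rad on it goes over by itself, slowed by a damper, and stays there. Its back edge under the cap rises about 35 mm and moves 110 mm forward on the way to 0.9 rad.
- cap (a joint): Angle of the yellow cap on the canister, rad, positive anticlockwise seen from above. 0: largest hole right over the outlet; a stop lies just beyond, at -0.05. It starts between about 1.2 and 2.1: turn it clockwise. It moves stiffly (0.05 N m, 1.3 N at the post), stays where it is left, has no spring. Upper limit 2.3.
- cap_axis (a point): Point on the cap's turning axis, on its flat top (246 mm above the bench while upright). The cap is a yellow disc 100 mm across, 6 mm thick with a 14 mm skirt, with three round holes: 40 mm (centred 22 mm from the axis), 12 and 8 mm. Its z axis is the turning axis; its +x axis points to the middle of the largest hole.
- cap_post (a point): Centre of the top of the red post on the cap: 12 mm across, 35 mm tall above the cap's top, 41 mm from the axis, opposite the largest hole. At cap angle q it stands, seen in the dispenser's frame, in the direction pi + q from the axis; when the cap is set it points straight back (-x). Push it sideways.
- outlet (a point): Middle of the canister's only outlet: a 40 mm hole in the fixed black plate just under the cap, 22 mm from the axis on the +x side of the dispenser, marked by a red stripe on the canister's wall below.
- tray: Loose blue catch tray, 160 x 150 x 40 mm, walls and floor 5 mm, 0.6 kg, standing on the bench on the dispenser's +x side where the balls will fall. Origin: centre of its underside.
- ball1_center (a point): Centre of steel ball 1, 16 mm across, 17 g; starts inside the canister. Only the largest hole lets it through.
- ball1: Steel ball 1 (its origin rolls with it: use its centre).
- ball2_center (a point): Centre of steel ball 2, 16 mm across, 17 g; starts inside the canister. Only the largest hole lets it through.
- ball2: Steel ball 2 (its origin rolls with it: use its centre).
- ball3_center (a point): Centre of steel ball 3, 16 mm across, 17 g; starts inside the canister. Only the largest hole lets it through.
- ball3: Steel ball 3 (its origin rolls with it: use its centre).
- ball4_center (a point): Centre of steel ball 4, 16 mm across, 17 g; starts inside the canister. Only the largest hole lets it through.
- ball4: Steel ball 4 (its origin rolls with it: use its centre).
- beaker: Glass beaker, 80 mm across, 95 mm tall, beside the dispenser; a bystander, to be left alone. Origin: underside.
- screwdriver: Green screwdriver, 160 mm long, lying beside the dispenser; a bystander, to be left alone. Origin: underside.
- jar: Closed glass jar, 72 mm across, 85 mm tall; a bystander, to be left alone. Origin: underside.
- wood_box: Closed plywood box, 100 x 170 x 70 mm; a bystander, to be left alone. Origin: underside.
- hammer: Hammer, 200 mm long; a bystander, to be left alone. Origin: underside.
- sanding_block: Cork sanding block, 110 x 60 x 30 mm; a bystander, to be left alone. Origin: underside.
- pliers: Red-handled pliers, about 150 mm long; a bystander, to be left alone. Origin: underside.

How it is judged:
On the way, in this order (a step that is already met when the one before it is completed fails the run):
1. the largest hole is over the outlet while the canister stands upright (value of joint cap between -0.25 and 0.25 rad and value of joint can below 0.15 rad), for 0.2 s.
2. the canister is tipped over to its rest (value of joint can above 2.1 rad), for 0.2 s.
At the end, for the whole second after the job is handed in: The canister lies tipped over (tilt above 2.1 rad), the cap still has its largest hole over the outlet (within 0.25 rad), and all four balls lie still (under 0.05 m/s) inside the tray: centres within its inner walls and less than 40 mm above its underside (value of joint cap between -0.25 and 0.25 rad and value of joint can above 2.1 rad and x of ball1_center in the frame of tray between -0.076 and 0.076 m and y of ball1_center in the frame of tray between -0.071 and 0.071 m and z of ball1_center in the frame of tray between 0 and 0.04 m and linear speed of each of ball1, ball2, ball3, ball4 below 0.05 m/s and x of ball2_center in the frame of tray between -0.076 and 0.076 m and y of ball2_center in the frame of tray between -0.071 and 0.071 m and z of ball2_center in the frame of tray between 0 and 0.04 m and x of ball3_center in the frame of tray between -0.076 and 0.076 m and y of ball3_center in the frame of tray between -0.071 and 0.071 m and z of ball3_center in the frame of tray between 0 and 0.04 m and x of ball4_center in the frame of tray between -0.076 and 0.076 m and y of ball4_center in the frame of tray between -0.071 and 0.071 m and z of ball4_center in the frame of tray between 0 and 0.04 m); the robot touches nothing.
It fails at once if a bystander (beaker, screwdriver, jar, plywood box, hammer, sanding block, or pliers) is moved by more than 40 mm (distance of any of beaker, screwdriver, jar, wood_box, hammer, sanding_block, pliers from where it was at the start of the episode above 0.04 m).
It also fails if it takes over 59 s, if anything falls off the work surface, if the arm or the gripper's body presses on something with over 40 N, if the wrist force passes 120 N, or if a joint passes its speed limit or range.

## Working session

There is one attempt and no reset: what is moved stays moved. The work goes in short steps, Python scripts to look and compute and a tool call to move; the robot and the scene stay as the last step left them, time stands still between calls to the robot, and variables do not carry over. Pictures are saved under pics/ and viewed, and the job is handed in when it is done.

Besides the shell and the picture viewer there is one more tool, called after "Emit:" as name(argument=value, ...), one argument or row to a line, values as JSON. drive_tool: Moves the arm, as the interface text tells. Its arguments: {"type":"object","properties":{"moves":{"type":"array"},"squeeze":{"type":"number"}},"required":["moves"]}

```bash
ls; mkdir -p pics; cat > a.py <<'E'
from workcell import readout,cams,env,finder
import numpy as np,cv2,sys
def shot(n,f):
    im=cams.read_camera(n); cv2.imwrite('pics/'+f,im); return im
E
python3 - <<'E'
from a import *
s=readout.get_state(); print(s)
shot('scene','s0.png');shot('top','t0.png')
for c in('scene','top'):
    p=cams.camera_params(c);print(c,p)
    for n in('cap_post','cap_axis','can_back','outlet','dispenser','tray'):
        for d in finder.regions_of(c,n)[:2]: 
            ys,xs=np.where(d['pixels']);print(c,n,round(d['conf'],2),d['point'],len(xs),xs.min(),xs.max(),ys.min(),ys.max())
print(readout.get_state()['clock'])
E
```

```text
pics
{'clock': 0.0, 'joint_pos': array([ 1.19140454e+00,  3.14018995e-01,  4.49579906e-02,  1.30358427e+00,
       -3.44932697e-05,  1.43122437e+00]), 'qvel': array([-8.27577364e-06,  8.99568773e-04, -1.07971958e-03, -8.37221425e-04,
        3.67834304e-04,  3.56354632e-04]), 'tau': array([-3.64337839e-04, -4.80622065e+01,  2.98535371e+01,  1.93651300e-02,
        1.44396716e-05,  1.35828739e-05]), 'tcp_pos': array([0.13638926, 0.55805903, 0.2303897 ]), 'orientation': array([ 0.7018731 ,  0.08395108,  0.70218498, -0.08522097]), 'wrist_force': array([ 0.41098786,  0.73490519, -0.02364024]), 'ft_torque': array([ 0.00151887, -0.0409374 , -0.02014103]), 'finger_gap': 0.085422308922234}
scene {'mtx': array([[457.13677715,   0.        , 319.04522448],
       [  0.        , 457.13677715, 246.36701421],
       [  0.        ,   0.        ,   1.        ]]), 'dist': array([-0.07218905,  0.        ,  0.        ,  0.        ,  0.        ]), 'R': array([[ 0.52052505,  0.85377638, -0.0109344 ],
       [ 0.69995144, -0.43400611, -0.56719193],
       [-0.48900067,  0.28758406, -0.82351306]]), 't': ar
[... 715 characters left out ...]
 -0.02741922],
       [-0.99450776,  0.01715258, -0.10324778],
       [ 0.10366858,  0.02578264, -0.99427767]]), 't': array([0.00344955, 0.55056324, 1.42945575])}
top cap_post 0.82 [315.5, 239.4] 1326 292 336 215 258
top cap_axis 0.58 [317.9, 236.6] 1369 292 337 215 259
top cap_axis 0.21 [381.4, 223.2] 3683 345 420 188 259
top can_back 0.74 [381.6, 222.8] 3642 345 419 189 259
top can_back 0.59 [317.6, 238.9] 2060 291 344 214 267
top outlet 0.82 [318.3, 239.6] 1944 292 344 214 266
top outlet 0.45 [379.1, 224.3] 3569 345 419 188 258
top dispenser 0.84 [318.1, 247.6] 3385 286 355 207 283
top dispenser 0.25 [382.6, 222.8] 3634 345 419 188 258
top tray 0.77 [381.8, 223.4] 3533 345 419 189 257
0.7
```

```bash
python3 - <<'E'
import cv2
for n,x,y in(('s0',240,170),('t0',260,150)):
    im=cv2.imread(f'pics/{n}.png'); c=im[y:y+190,x:x+220]
    cv2.imwrite(f'pics/{n}c.png',cv2.resize(c,None,fx=3,fy=3,interpolation=cv2.INTER_CUBIC))
E
```

```text
(no output)
```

View pics/s0.png

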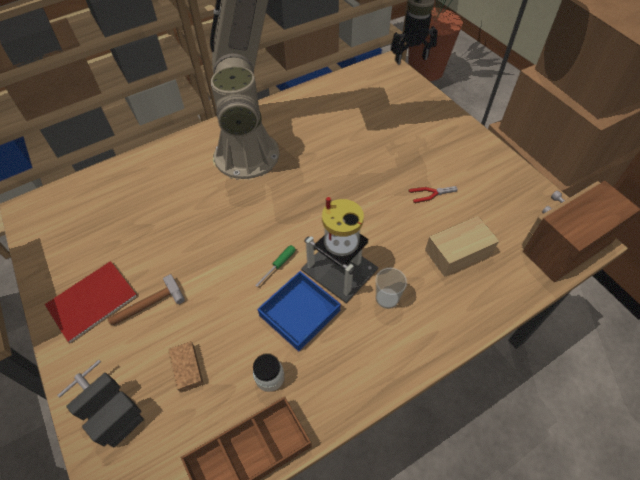

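View pics/t0.png

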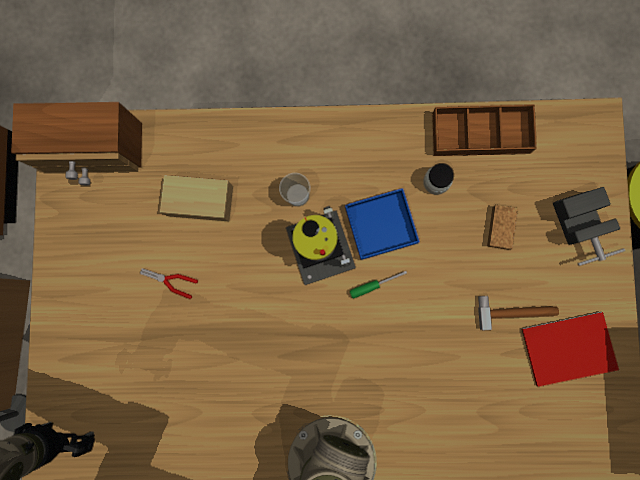

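```bash
echo
```

```text
(no output)
```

View pics/s0c.png

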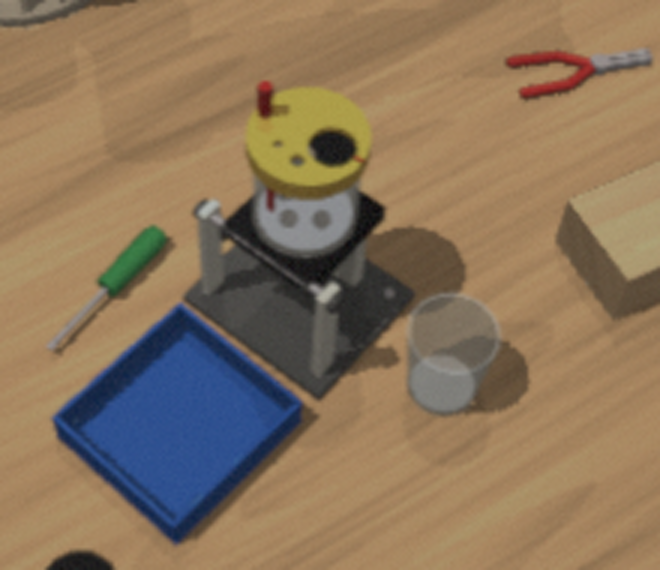

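View pics/t0c.png

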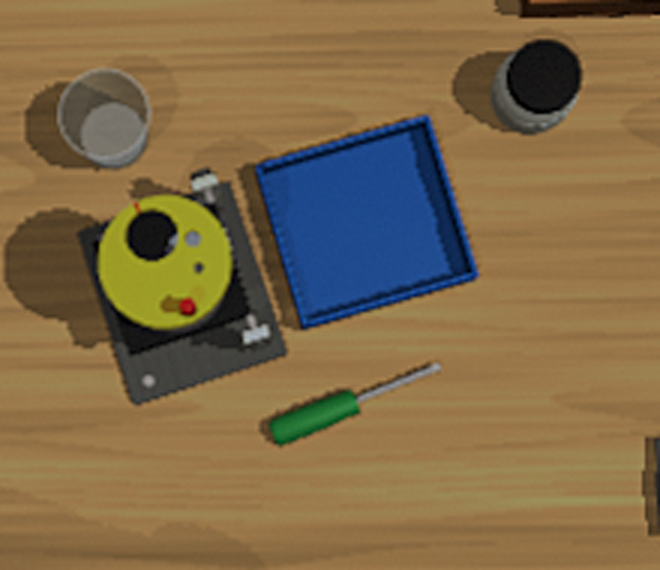

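The scene view shows the cap around (342,217) with its red post at (328,200). In the top view the post top is at about (322,252), the large hole at about (310,228) and the tray to the right at (381,223).

```bash
cat >> a.py <<'E'
P={c:cams.camera_params(c) for c in('scene','top')}
def ray(c,uv):
    p=P[c];x=cv2.undistortPoints(np.array([[uv]],float),p['mtx'],p['dist'])[0,0]
    R=np.array(p['R']);t=np.array(p['t']);d=R.T@np.array([x[0],x[1],1]);return -R.T@t,d/np.linalg.norm(d)
def onz(c,uv,z):
    o,d=ray(c,uv);return o+d*(z-o[2])/d[2]
def tri(a,b):
    A=np.zeros((3,3));y=np.zeros(3);rs=[ray('scene',a),ray('top',b)]
    for o,d in rs:
        M=np.eye(3)-np.outer(d,d);A+=M;y+=M@o
    X=np.linalg.solve(A,y);return X,max(np.linalg.norm((np.eye(3)-np.outer(d,d))@(X-o)) for o,d in rs)
def proj(c,X):
    p=P[c];return cv2.projectPoints(np.array([X],float),cv2.Rodrigues(np.array(p['R']))[0],np.array(p['t']),p['mtx'],p['dist'])[0][0,0]
def yel(im,box):
    x0,x1,y0,y1=box;h=cv2.cvtColor(im,cv2.COLOR_BGR2HSV)
    m=cv2.inRange(h,(22,130,60),(36,255,255));k=np.zeros_like(m);k[y0:y1,x0:x1]=m[y0:y1,x0:x1];return k
E
python3 - <<'E'
from a import *
S=cv2.imread('pics/s0.png');T=cv2.imread('pics/t0.png')
np.set_printoptions(precision=4,suppress=True)
print('post',tri((328.3,198.8),(322.4,252)))
print('axleA',tri((309.3,239),(328.3,210.2)),'swap',tri((309.3,239),(345.3,260.5)))
print('axleB',tri((349,267.3),(328.3,210.2)))
m=yel(T,(280,350,205,275));pts=cv2.findNonZero(m);e=cv2.fitEllipse(cv2.convexHull(pts));print('top ell',e)
m2=yel(S,(310,375,190,245));pts=cv2.findNonZero(m2);x=cv2.boundingRect(pts);print('scene box',x)
print('cap axis top, z.246',onz('top',e[0],.246))
print('hole',onz('top',(260+152/3,150+235/3),.246),tri((240+333/3,170+147/3),(260+152/3,150+235/3)))
for u in((325/3,0),):pass
# tray rim corners z .04
C=[(258,168),(429,118),(476,275),(303,327)]
Q=[onz('top',(260+a/3,150+b/3),.04)[:2] for a,b in C];print('tray',Q,np.mean(Q,0),[np.linalg.norm(Q[i]-Q[i-1]) for i in range(4)])
B=[(80,232),(134,404),(285,353),(230,183)]
Q=[onz('top',(260+a/3,150+b/3),.012)[:2] for a,b in B];print('base',Q,np.mean(Q,0),[np.linalg.norm(Q[i]-Q[i-1]) for i in range(4)])
E
```

```text
post (array([0.5146, 0.0046, 0.2767]), np.float64(0.0020614933085718232))
axleA (array([ 0.594 , -0.0478,  0.26  ]), np.float64(0.03955078269644668)) swap (array([ 0.5056, -0.0462,  0.1398]), np.float64(0.0014661764008586766))
axleB (array([ 0.6308, -0.0063,  0.1382]), np.float64(0.0018475085548144933))
top ell ((314.4839782714844, 236.78366088867188), (44.9313850402832, 45.02446746826172), 131.31414794921875)
scene box (322, 199, 42, 36)
cap axis top, z.246 [0.5513 0.0213 0.246 ]
hole [0.5707 0.0297 0.246 ] (array([0.5723, 0.032 , 0.2432]), np.float64(0.002462096421981399))
tray [array([ 0.6571, -0.0522]), array([ 0.6987, -0.2033]), array([ 0.559 , -0.2402]), array([ 0.5161, -0.0889])] [ 0.6077 -0.1462] [np.float64(0.1457108450301806), np.float64(0.1566837041902483), np.float64(0.1444383388059738), np.float64(0.15720979983737035)]
base [array([0.6071, 0.1081]), array([0.4525, 0.0611]), array([ 0.4955, -0.0734]), array([ 0.649 , -0.0271])] [0.551  0.0172] [np.float64(0.14147991483840816), np.float64(0.1616184808894692), np.float64(0.1412426875306083), np.float64(0.1603201087578232)]
```

```bash
cat >> a.py <<'E'
from scipy.spatial.transform import Rotation as Ro
AX=np.array([.5525,.0215]);ex=np.array([.298,-.9546]);ey=np.array([.9546,.298])
def pose():
    s=readout.get_state();q=s['orientation'];return s,s['tcp_pos'],Ro.from_quat([q[1],q[2],q[3],q[0]])
def rel(target,yhead,p=None,R=None):
    """shift + rotvec in the tool frame to point down with tool y heading yhead"""
    s,p,R=pose()
    xh=np.array([0,0,-1.]);y=np.array([np.cos(yhead),np.sin(yhead),0]);G=Ro.from_matrix(np.c_[xh,y,np.cross(xh,y)])
    return R.inv().apply(np.array(target)-p),(R.inv()*G).as_rotvec()
np.set_printoptions(precision=4,suppress=True)
E
python3 - <<'E'
from a import *
s,p,R=pose();M=R.as_matrix();print(M, 'yhead',np.arctan2(M[1,1],M[0,1]))
q0=1.69
u=-np.cos(q0)*ex-np.sin(q0)*ey;print('post pred',AX+.041*u)
t=np.array([u[1],-u[0]]);h=np.arctan2(t[1],t[0]);print('tangent head',h,h-np.pi,'end',h-1.69)
print(rel([.5146,.0046,.33],h),rel([.5146,.0046,.33],h-np.pi))
E
```

```text
[[ 0.0001  0.2375  0.9714]
 [ 0.0001  0.9714 -0.2375]
 [-1.      0.0001  0.    ]] yhead 1.3310266567371662
post pred [0.5151 0.0047]
tangent head 1.9925866030947375 -1.1490060504950557 end 0.3025866030947375
(array([-0.0987, -0.4483,  0.4988]), array([-0.6616,  0.0001, -0.0001])) (array([-0.0987, -0.4483,  0.4988]), array([ 2.48  , -0.0002, -0.0001]))
```

Emit:
drive_tool(
  moves=[
    [[-0.02,-0.03,0.033,-0.05,0,0,128],[-0.04,-0.065,0.073,-0.1,0,0,128],[-0.06,-0.1,0.113,-0.15,0,0,128],[-0.08,-0.14,0.155,-0.2,0,0,128],[-0.0987,-0.18,0.2,-0.25,0,0,128]],
  ],
)

```text
clock: 1.32
tcp_pos: [0.2885, 0.3352, 0.3308]
orientation: [0.707, -0.004, 0.707, 0.005]
wrist_force: [0.8, 0.6, 1.0]
finger_gap: 0.0427
```

```bash
python3 - <<'E'
from a import *
s,p,R=pose();print(p,s['clock'],s['finger_gap'],rel([.5146,.0046,.33],1.99))
E
```

```text
[0.2885 0.3352 0.3308] 1.325 0.042734019680359614 (array([ 0.0008, -0.3335,  0.2219]), array([-0.4065,  0.0012, -0.0006]))
```

Emit:
drive_tool(
  moves=[
    [[0,-0.05,0.033,-0.08,0,0,128],[0,-0.1,0.066,-0.16,0,0,128],[0,-0.15,0.1,-0.24,0,0,128],[0,-0.2,0.133,-0.32,0,0,128],[0,-0.25,0.166,-0.4,0,0,128]],
  ],
)

```text
clock: 1.95
tcp_pos: [0.4585, 0.0855, 0.3311]
orientation: [0.693, -0.145, 0.691, 0.146]
wrist_force: [1.2, 1.0, 0.4]
finger_gap: 0.0426
```

```bash
python3 - <<'E'
from a import *
s,p,R=pose();print(p,s['clock'],s['finger_gap'],rel([.5146,.0046,.33],1.99))
E
```

```text
[0.4585 0.0855 0.3311] 1.95 0.04262095947840818 (array([ 0.0012, -0.0966,  0.0187]), array([-0.0042,  0.0024, -0.0001]))
```

Emit:
drive_tool(
  moves=[
    [[0,-0.045,0.009,0,0,0,128],[0,-0.085,0.017,0,0,0,128],[0,-0.0966,0.0187,-0.004,0.002,0,128],[0,-0.0966,0.0187,-0.004,0.002,0,128],[0,-0.0966,0.0187,-0.004,0.002,0,128]],
  ],
)

```text
clock: 2.58
tcp_pos: [0.5139, 0.0057, 0.3314]
orientation: [0.692, -0.147, 0.691, 0.148]
wrist_force: [0.1, 0.0, -0.0]
finger_gap: 0.0426
```

```bash
cat >>a.py <<'E'
def look(tag,sb=(270,150,140,110),tb=(270,180,140,110)):
    for n,(x,y,w,h) in(('scene',sb),('top',tb)):
        im=cams.read_camera(n);c=im[y:y+h,x:x+w];globals()['_'+n]=cv2.resize(c,None,fx=4,fy=4,interpolation=cv2.INTER_CUBIC)
    cv2.imwrite(f'pics/{tag}_s.png',_scene);cv2.imwrite(f'pics/{tag}_t.png',_top)
E
python3 - <<'E'
from a import *
s,p,R=pose();print(p,s['clock'],s['joint_pos'],rel([.5146,.0046,.33],1.99))
look('a1')
E
```

```text
[0.5139 0.0057 0.3314] 2.575 [-0.1456  0.185   0.121   1.5066  0.0006 -0.5658] (array([ 0.0014, -0.0013,  0.0002]), array([ 0.001 ,  0.0004, -0.0005]))
```

View pics/a1_s.png

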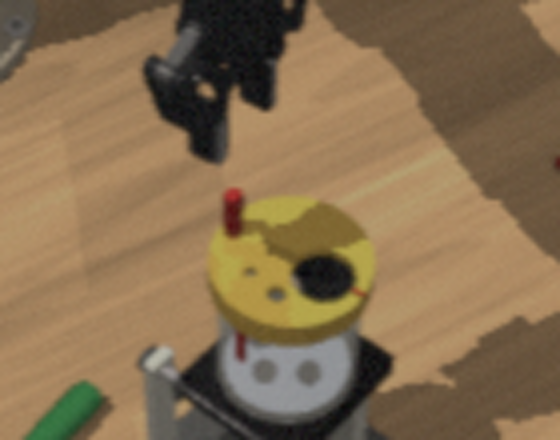

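View pics/a1_t.png

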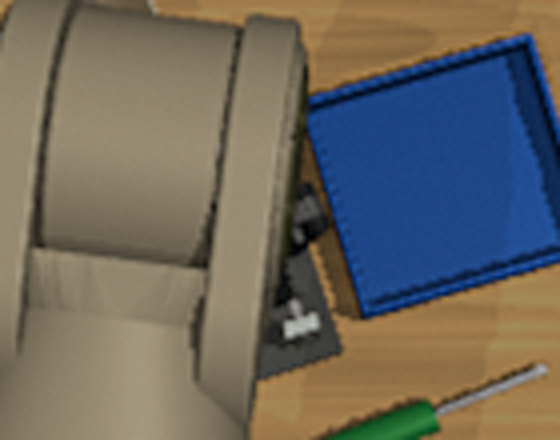

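The scene view shows the open fingers straddling the line above the red post: finger tips are at crop (210,150) and (265,100), the post top at (233,195). The arm covers the cap in the top view.

```bash
python3 - <<'E'
from a import *
s,p,R=pose()
o=np.array([270,150])
print((proj('scene',p)-o)*4,[(proj('scene',p+R.apply([-.008,k*.021,0]))-o)*4 for k in(-1,1)])
print('post',(proj('scene',[.5146,.0046,.281])-o)*4)
E
```

```text
[231.3664 131.0036] [array([210.466 , 144.4094]), array([251.9743,  98.7582])]
post [229.7676 190.833 ]
```

Emit:
drive_tool(
  moves=[
    [[0.025,-0.001,0,0,0,0,128],[0.05,-0.001,0,0,0,0,128],[0.077,-0.001,0,0,0,0,128],[0.077,-0.001,0,0,0,0,160],[0.077,-0.001,0,0,0,0,190]],
  ],
  squeeze=20,
)

```text
clock: 3.3
tcp_pos: [0.5146, 0.0054, 0.2558]
orientation: [0.692, -0.148, 0.691, 0.148]
wrist_force: [-0.7, -0.5, 0.2]
finger_gap: 0.022
```

```bash
python3 - <<'E'
from a import *
s,p,R=pose();print(p,s['clock'],s['finger_gap'],s['wrist_force'])
look('a2')
E
```

```text
[0.5146 0.0054 0.2558] 3.3 0.022022575775357715 [-0.6682 -0.4567  0.179 ]
```

View pics/a2_s.png

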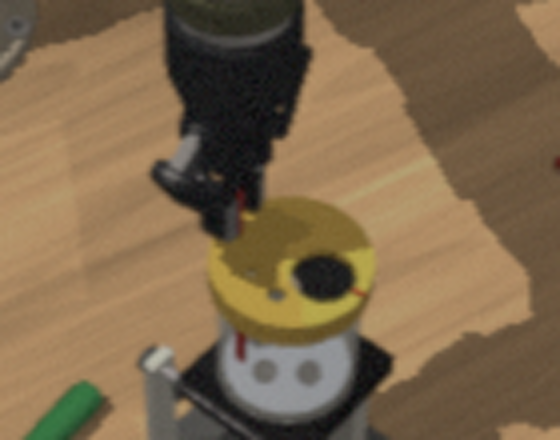

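The post shows as a red sliver between the two fingers at crop (240,205). Next I work out the arc.

```bash
cat >>a.py <<'E'
def arc(q1,n=5,z=.2555,r=.041):
    s,p,R=pose();q0=np.pi;d=AX-p[:2]
    v=p[:2]-AX;ang=np.arctan2(v@ey,v@ex);q0=(ang-np.pi)%(2*np.pi);q0=q0-2*np.pi if q0>3 else q0
    print('tool q now',q0,'r',np.linalg.norm(v))
    for k in range(1,n+1):
        q=q0+(q1-q0)*k/n;u=-np.cos(q)*ex-np.sin(q)*ey;h=np.arctan2(-u[0],u[1])
        sh,rv=rel(np.r_[AX+r*u,z],h);print(np.round(np.r_[sh,rv],4).tolist())
E
python3 -c "
from a import *
arc(0.9)"
```

```text
tool q now 1.6809968032569342 r 0.040826845509875906
[0.0006, 0.0064, 0.0004, 0.1647, 0.003, 0.001]
[0.0006, 0.0126, 0.0019, 0.3209, 0.003, 0.0008]
[0.0006, 0.0185, 0.0044, 0.4771, 0.0031, 0.0005]
[0.0006, 0.0239, 0.0078, 0.6333, 0.0032, 0.0003]
[0.0006, 0.0288, 0.0119, 0.7895, 0.0032, 0.0]
```

Emit:
drive_tool(
  moves=[
    [[0.0006,0.0064,0.0004,0.165,0.003,0,190],[0.0006,0.0126,0.0019,0.32,0.003,0,190],[0.0006,0.0185,0.0044,0.477,0.003,0,190],[0.0006,0.0239,0.0078,0.633,0.003,0,190],[0.0006,0.0288,0.0119,0.79,0.003,0,190]],
  ],
)

```text
clock: 4.03
tcp_pos: [0.5143, 0.036, 0.2568]
orientation: [0.695, 0.131, 0.694, -0.132]
wrist_force: [-1.0, -2.4, 0.0]
finger_gap: 0.0216
```

```bash
python3 - <<'E'
from a import *
s,p,R=pose();print(p,s['clock'],s['finger_gap'],s['wrist_force'])
look('a3')
arc(0.15)
E
```

```text
[0.5143 0.036  0.2568] 4.025 0.021608085872591005 [-1.0485 -2.3731  0.0396]
tool q now 0.8903460603846742 r 0.04071833238526831
[0.0011, 0.006, 0.0002, 0.1574, 0.0017, -0.0006]
[0.0011, 0.012, 0.0016, 0.3055, 0.0017, -0.0007]
[0.0011, 0.0176, 0.0039, 0.4535, 0.0016, -0.0008]
[0.0011, 0.0228, 0.0069, 0.6016, 0.0016, -0.001]
[0.0011, 0.0276, 0.0107, 0.7497, 0.0015, -0.0011]
```

View pics/a3_s.png

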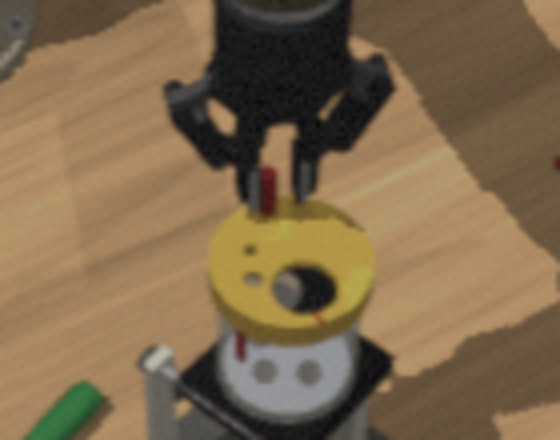

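Working: the post at crop (268,190) is carried by the left (trailing) finger, and the hole has moved to (305,290).

Emit:
drive_tool(
  moves=[
    [[0.001,0.006,0.0002,0.157,0.0017,0,190],[0.001,0.012,0.0016,0.305,0.0017,0,190],[0.001,0.0176,0.0039,0.453,0.0016,0,190],[0.001,0.0228,0.0069,0.6,0.0016,0,190],[0.001,0.0276,0.0107,0.75,0.0015,0,190]],
  ],
)

```text
clock: 4.75
tcp_pos: [0.5343, 0.0584, 0.2563]
orientation: [0.599, 0.376, 0.599, -0.375]
wrist_force: [-2.7, -1.4, 1.2]
finger_gap: 0.0217
```

```bash
python3 - <<'E'
from a import *
s,p,R=pose();print(p,s['clock'],s['finger_gap'],s['wrist_force'])
look('a4')
arc(-.14)
E
```

```text
[0.5343 0.0584 0.2563] 4.75 0.021668683071887063 [-2.6544 -1.3518  1.2175]
tool q now 0.13715596010644937 r 0.0408830021350512
[0.0006, 0.0023, -0.0, 0.0706, -0.0002, -0.0019]
[0.0006, 0.0045, 0.0002, 0.126, -0.0002, -0.0019]
[0.0006, 0.0068, 0.0006, 0.1815, -0.0003, -0.0019]
[0.0006, 0.009, 0.001, 0.2369, -0.0003, -0.0019]
[0.0006, 0.0112, 0.0016, 0.2923, -0.0004, -0.0019]
```

View pics/a4_s.png

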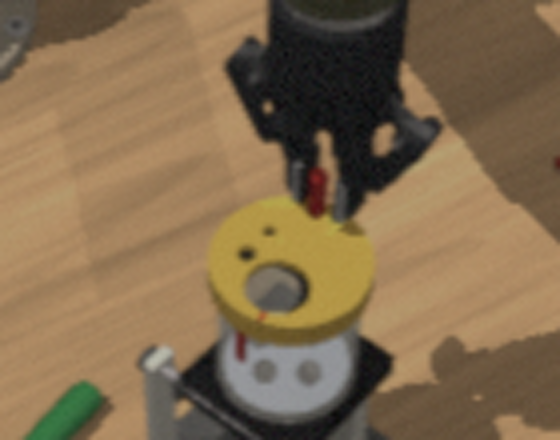

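The post is at crop (316,190) and the hole, at (275,288), is approaching the red stripe at x=240.

Emit:
drive_tool(
  moves=[
    [[0.0006,0.0023,0,0.07,0,0,190],[0.0006,0.0045,0.0002,0.126,0,0,190],[0.0006,0.0068,0.0006,0.18,0,0,190],[0.0006,0.009,0.001,0.237,0,0,190],[0.0006,0.0112,0.0016,0.292,0,0,190]],
  ],
)

```text
clock: 5.48
tcp_pos: [0.5457, 0.0619, 0.256]
orientation: [0.54, 0.457, 0.54, -0.456]
wrist_force: [-1.4, 0.2, 1.2]
finger_gap: 0.022
```

```bash
python3 - <<'E'
from a import *
s,p,R=pose();print(p,s['clock'],s['finger_gap'],s['wrist_force'])
look('a5')
arc(-.2)
E
```

```text
[0.5457 0.0619 0.256 ] 5.475 0.022013580086753238 [-1.373   0.2287  1.1961]
tool q now -0.14204247929688396 r 0.040923885656699875
[0.0004, 0.0005, -0.0001, 0.0181, -0.0008, -0.0023]
[0.0004, 0.0009, -0.0001, 0.0297, -0.0008, -0.0023]
[0.0004, 0.0014, -0.0, 0.0413, -0.0008, -0.0023]
[0.0004, 0.0019, -0.0, 0.0529, -0.0008, -0.0023]
[0.0004, 0.0024, 0.0, 0.0645, -0.0008, -0.0023]
```

View pics/a5_s.png

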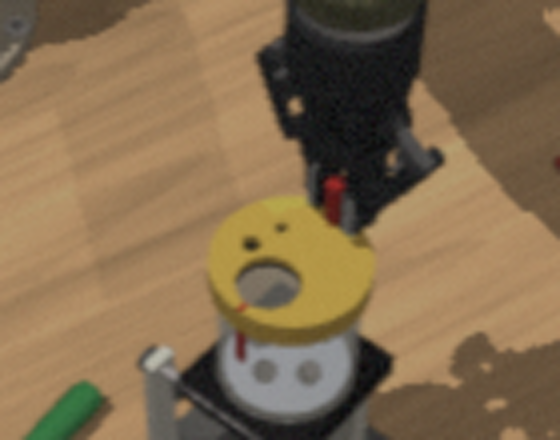

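The hole's red mark (240,308) lines up with the stripe, so the cap is set. Now I free the fingers and rise.

Emit:
drive_tool(
  moves=[
    [[0,-0.004,0,0,0,0,150],[0,-0.004,0,0,0,0,128],[-0.03,-0.004,0,0,0,0,128],[-0.065,-0.004,-0.01,0.04,0,0,160],[-0.07,-0.004,-0.05,0.15,0,0,255]],
  ],
)

```text
clock: 6.2
tcp_pos: [0.5351, 0.1096, 0.3287]
orientation: [0.505, 0.499, 0.501, -0.495]
wrist_force: [0.7, 1.2, -1.2]
finger_gap: 0.0144
```

```bash
python3 - <<'E'
from a import *
s,p,R=pose();M=R.as_matrix();h=np.arctan2(M[1,1],M[0,1]);print(p,s['clock'],s['finger_gap'],s['wrist_force'],h)
b=AX-ex*.09
for z in(.325,.24):print(rel(np.r_[b,z],.3026))
look('a6')
E
```

```text
[0.5351 0.1096 0.3287] 6.2 0.014370106191857022 [ 0.6609  1.1867 -1.1701] 0.011941366385055777
(array([ 0.0036, -0.0095,  0.0021]), array([-0.2907,  0.0001, -0.0074]))
(array([ 0.0886, -0.0101,  0.0022]), array([-0.2907,  0.0001, -0.0074]))
```

View pics/a6_s.png

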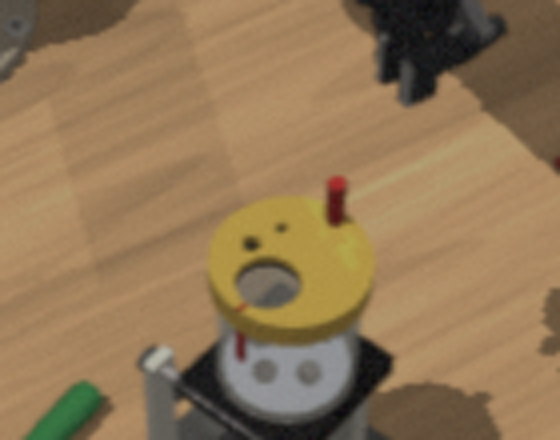

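View pics/a6_t.png

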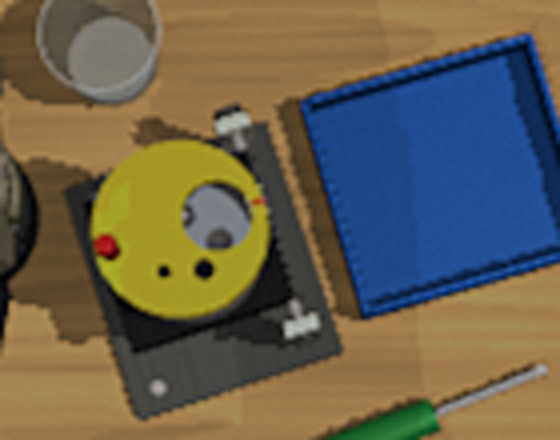

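```bash
python3 - <<'E'
from a import *
X,e=tri((354,195.5),(296.3,241));v=X[:2]-AX;print(X,e,'disp',v@ex,v@ey)
H=onz('top',(324.25,234.5),.246);w=H[:2]-AX;print('hole',w@ex,w@ey,'q',np.arctan2((H-X)[:2]@ey,(H-X)[:2]@ex))
E
```

```text
[0.5396 0.0612 0.2786] 0.0017917134435381206 disp -0.04176779476789369 -0.0004911347659512699
hole 0.022347283244254907 -0.003178801302893531 q -0.041894886330460936
```

The top view shows the post at crop (105,244) on the back and the large hole at (217,218) facing the tray. The measured cap angle is about -0.04, so it is set. Now I go down behind the canister.

Emit:
drive_tool(
  moves=[
    [[0.004,-0.005,0,-0.15,0,-0.007,255],[0.02,-0.01,0.002,-0.29,0,-0.007,255],[0.05,-0.01,0.002,-0.29,0,-0.007,255],[0.088,-0.01,0.002,-0.29,0,-0.007,255],[0.088,-0.01,0.002,-0.29,0,-0.007,255]],
  ],
)

```text
clock: 6.92
tcp_pos: [0.5218, 0.1103, 0.2365]
orientation: [0.569, 0.415, 0.574, -0.418]
wrist_force: [0.2, -0.9, 0.5]
finger_gap: -0.0003
```

```bash
cat >>a.py <<'E'
def push(xs,zs):
    # targets: tool centre in the dispenser frame (x from the axle), height z
    s,p,R=pose();M=R.as_matrix();A=AX+.05*ex;v=p[:2]-A
    print('t',s['clock'],'disp x,y',v@ex,v@ey,'z',p[2],'yhead',np.arctan2(M[1,1],M[0,1]),'gap',s['finger_gap'],'F',s['wrist_force'])
    for x,z in zip(xs,zs):
        sh,rv=rel(np.r_[A+x*ex,z],.3026);print(np.round(np.r_[sh,rv],4).tolist())
E
python3 -c "
from a import *
push([-.125,-.11,-.095,-.08,-.065],[.238,.238,.24,.243,.245])
look('a7')"
```

```text
t 6.925 disp x,y -0.14395403218291064 -0.0028725211362810366 z 0.23653303800130104 yhead 0.3109004648689793 gap -0.00032021899280045604 F [ 0.2463 -0.8551  0.5289]
[-0.0015, 0.0027, 0.019, 0.0083, -0.0032, 0.0079]
[-0.0016, 0.0026, 0.034, 0.0083, -0.0032, 0.0079]
[-0.0036, 0.0024, 0.049, 0.0083, -0.0032, 0.0079]
[-0.0067, 0.0023, 0.0639, 0.0083, -0.0032, 0.0079]
[-0.0087, 0.0021, 0.0789, 0.0083, -0.0032, 0.0079]
```

View pics/a7_s.png

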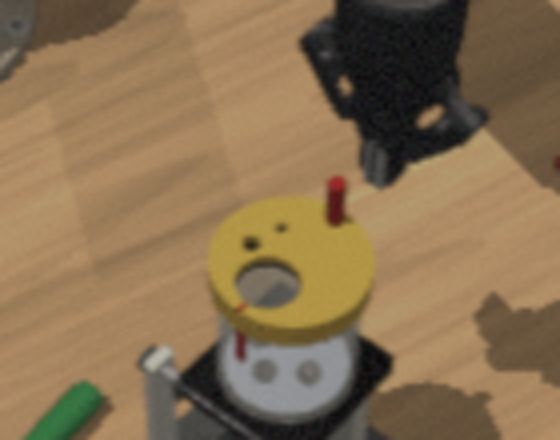

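Fingers are behind the post, closed and lined up. Pushing slowly.

Emit:
drive_tool(
  moves=[
    [[-0.0015,0.0027,0.015,0.008,0,0.008,255],[-0.0015,0.0026,0.026,0.008,0,0.008,255],[-0.0025,0.0025,0.036,0.008,0,0.008,255],[-0.004,0.0025,0.046,0.008,0,0.008,255],[-0.006,0.0024,0.056,0.008,0,0.008,255]],
  ],
)

```text
clock: 7.65
tcp_pos: [0.5435, 0.0597, 0.2479]
orientation: [0.57, 0.423, 0.57, -0.414]
wrist_force: [-3.8, 11.4, 11.7]
finger_gap: 0.0004
```

```bash
python3 -c "
from a import *
push([-.078,-.066,-.054,-.042,-.03],[.244,.247,.25,.252,.254])
look('a8')"
```

```text
t 7.65 disp x,y -0.08917225660645178 0.002820810060766053 z 0.2479189262326507 yhead 0.3038651408311618 gap 0.00035018468093040865 F [-3.8122 11.3549 11.6834]
[0.0038, -0.0029, 0.0112, 0.0013, -0.0065, -0.0096]
[0.0007, -0.0029, 0.0232, 0.0013, -0.0065, -0.0096]
[-0.0023, -0.0028, 0.0351, 0.0013, -0.0065, -0.0096]
[-0.0044, -0.0028, 0.0471, 0.0013, -0.0065, -0.0096]
[-0.0065, -0.0028, 0.0591, 0.0013, -0.0065, -0.0096]
```

View pics/a8_s.png

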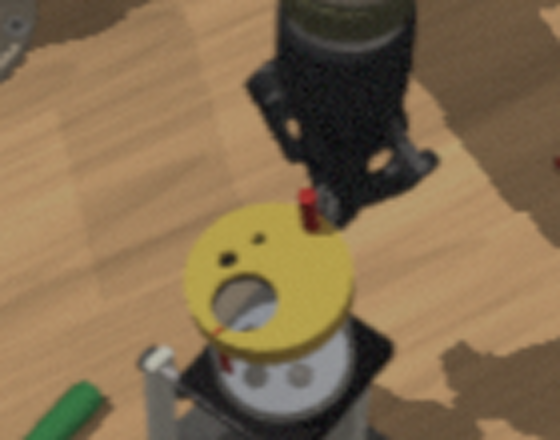

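Tipping has begun (cap tilted, post at crop (310,208)). The skirt drags the tool upward with about 12 N, so I let the tip rise along its arc.

Emit:
drive_tool(
  moves=[
    [[-0.004,-0.0015,0.011,0,0,0,255],[-0.009,-0.002,0.023,0,0,0,255],[-0.013,-0.002,0.035,0,0,0,255],[-0.017,-0.002,0.047,0,0,0,255],[-0.02,-0.002,0.059,0,0,0,255]],
  ],
)

```text
clock: 8.38
tcp_pos: [0.5607, 0.001, 0.2696]
orientation: [0.571, 0.423, 0.568, -0.414]
wrist_force: [0.5, 1.7, 2.6]
finger_gap: -0.0001
```

```bash
python3 -c "
from a import *
push([-.019,-.008,.002,.012,.02],[.268,.27,.271,.271,.271])
look('a9')"
```

```text
t 8.375 disp x,y -0.027956995095976125 0.0017238681428780702 z 0.2695509526997482 yhead 0.3027791881027366 gap -0.00010788368379114587 F [0.4527 1.6699 2.6   ]
[0.0015, -0.0017, 0.009, 0.0002, -0.0038, -0.0133]
[-0.0005, -0.0017, 0.02, 0.0002, -0.0038, -0.0133]
[-0.0016, -0.0017, 0.03, 0.0002, -0.0038, -0.0133]
[-0.0016, -0.0017, 0.04, 0.0002, -0.0038, -0.0133]
[-0.0017, -0.0017, 0.048, 0.0002, -0.0038, -0.0133]
```

View pics/a9_s.png

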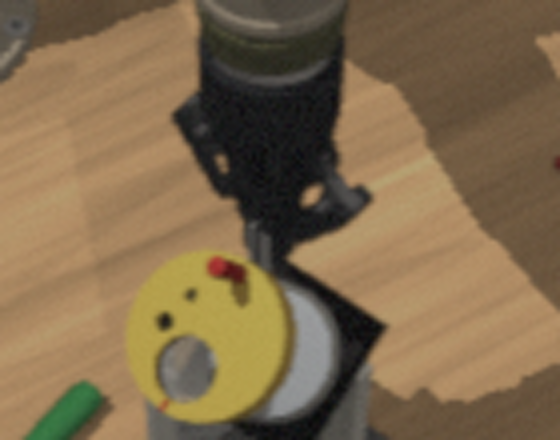

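The canister is about 0.6 rad over, and the finger is on the skirt at crop (262,250). I push on the same way.

Emit:
drive_tool(
  moves=[
    [[0,-0.0015,0.01,0,0,-0.013,255],[0,-0.0015,0.02,0,0,-0.013,255],[0,-0.0015,0.03,0,0,-0.013,255],[0,-0.0015,0.04,0,0,-0.013,255],[0,-0.0015,0.05,0,0,-0.013,255]],
  ],
)

```text
clock: 9.1
tcp_pos: [0.5734, -0.0492, 0.2674]
orientation: [0.567, 0.419, 0.571, -0.42]
wrist_force: [-0.7, 0.0, -0.5]
finger_gap: 0.0002
```

```bash
python3 -c "
from a import *
push([],[])
look('b1')"
```

```text
t 9.1 disp x,y 0.023694739910135564 -0.0011294874228499176 z 0.26742129752037813 yhead 0.3005665591956023 gap 0.00015611906793416388 F [-0.7128  0.0325 -0.4784]
```

View pics/b1_s.png

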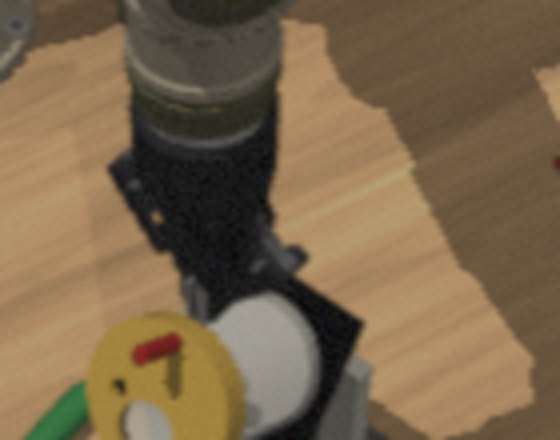

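It is past 1 rad and going by itself, with no contact force. I raise the tool and back away.

Emit:
drive_tool(
  moves=[
    [[-0.03,0,0,0,0,0,255],[-0.07,0,-0.01,0,0,0,255],[-0.09,-0.02,-0.05,0,0,0,255],[-0.1,-0.05,-0.1,0,0,0,255],[-0.1,-0.08,-0.15,0,0,0,255]],
  ],
)

```text
clock: 9.82
tcp_pos: [0.4525, 0.0709, 0.3689]
orientation: [0.568, 0.42, 0.57, -0.42]
wrist_force: [-0.1, 0.5, -0.5]
finger_gap: 0.0002
```

Emit:
drive_tool(
  moves=[
    [[0,-0.03,-0.05,0,0,0,255],[0,-0.05,-0.1,0,0,0,255],[0,-0.05,-0.15,0,0,0,255],[0,-0.05,-0.2,0,0,0,255],[0,-0.05,-0.2,0,0,0,255]],
  ],
)

```text
clock: 10.45
tcp_pos: [0.3442, 0.2498, 0.3696]
orientation: [0.569, 0.418, 0.572, -0.418]
wrist_force: [0.5, 0.1, 0.2]
finger_gap: 0.0003
```

Emit:
drive_tool(
  moves=[
    [[0,0,0,0,0,0,255],[0,0,0,0,0,0,255],[0,0,0,0,0,0,255],[0,0,0,0,0,0,255],[0,0,0,0,0,0,255]],
  ],
)

```text
clock: 11.08
tcp_pos: [0.3444, 0.2494, 0.3696]
orientation: [0.569, 0.419, 0.571, -0.418]
wrist_force: [-0.3, -1.2, -0.4]
finger_gap: -0.0003
```

```bash
python3 -c "
from a import *
push([],[])
look('b2',(240,200,140,150),(290,170,140,110))
shot('top','b2f.png')
for c in('scene','top'):
  for i in(1,2,3,4):
    for d in finder.regions_of(c,f'ball{i}_center')[:5]:print(c,i,round(d['conf'],2),d['point'])
"
```

```text
t 11.075 disp x,y -0.32956528712051053 -0.1306887815972354 z 0.36960696442376156 yhead 0.30402548283467706 gap -0.0003205792257244298 F [-0.3223 -1.153  -0.448 ]
scene 3 0.69 [298.4, 314.2]
top 4 0.2 [506.4, 313.1]
```

View pics/b2_s.png

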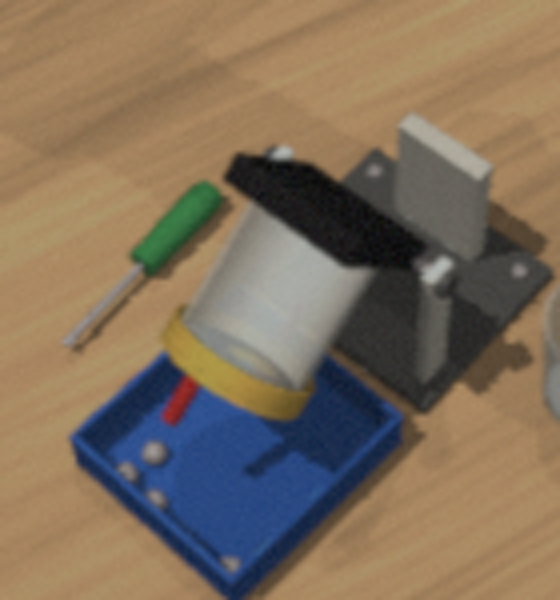

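View pics/b2_t.png

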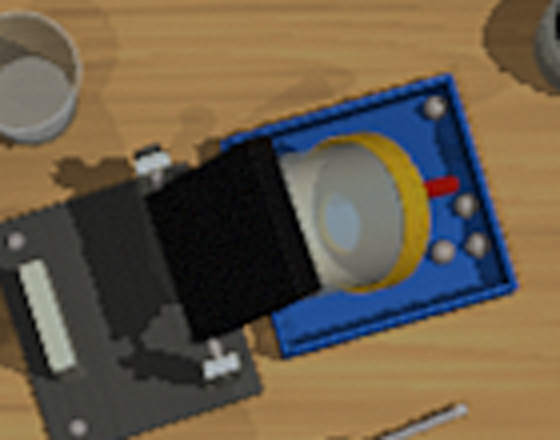

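All four balls lie in the tray: top crop (433,105), (465,205), (476,243), (443,250). I wait a while and look again for movement.

Emit:
drive_tool(
  moves=[
    [[0,0,0,0,0,0,255],[0,0,0,0,0,0,255],[0,0,0,0,0,0,255],[0,0,0,0,0,0,255],[0,0,0,0,0,0,255]],
  ],
)

```text
clock: 12.25
tcp_pos: [0.3441, 0.2498, 0.3696]
orientation: [0.569, 0.418, 0.572, -0.418]
wrist_force: [0.8, -1.2, 0.2]
finger_gap: -0.0002
```

Emit:
drive_tool(
  moves=[
    [[0,0,0,0,0,0,255],[0,0,0,0,0,0,255],[0,0,0,0,0,0,255],[0,0,0,0,0,0,255],[0,0,0,0,0,0,255]],
  ],
)

```text
clock: 12.88
tcp_pos: [0.3442, 0.2498, 0.3696]
orientation: [0.569, 0.418, 0.572, -0.418]
wrist_force: [-0.6, 0.7, 1.3]
finger_gap: 0.0005
```

Emit:
drive_tool(
  moves=[
    [[0,0,0,0,0,0,255],[0,0,0,0,0,0,255],[0,0,0,0,0,0,255],[0,0,0,0,0,0,255],[0,0,0,0,0,0,255]],
  ],
)

```text
clock: 13.5
tcp_pos: [0.3442, 0.2498, 0.3696]
orientation: [0.569, 0.418, 0.572, -0.418]
wrist_force: [0.7, -0.5, 0.9]
finger_gap: 0.0004
```

```bash
python3 -c "
from a import *
push([],[])
look('b3',(240,200,140,150),(290,170,140,110))
a=cams.read_camera('top').astype(int)
for k in range(10): b=cams.read_camera('top').astype(int)
d=np.abs(a-b).max(2)[170:280,290:430];print('frame diff max',d.max(),(d>40).sum())
# tray in the top view: rim corners and balls
C=[(220,140),(452,77),(517,288),(282,357)]
Q=np.array([onz('top',(290+u/4,170+v/4),.04)[:2] for u,v in C]);c=Q.mean(0);tx=Q[1]-Q[0];print(c,np.linalg.norm(tx));tx/=np.linalg.norm(tx);ty=np.array([-tx[1],tx[0]])
for u,v in [(433,105),(465,205),(476,243),(443,250)]:
  w=onz('top',(290+u/4,170+v/4),.013)[:2]-c;print('ball in tray',w@tx,w@ty)
# post tip
X,e=tri((240+170/4,200+418/4),(290+458/4,170+184/4));w=X[:2]-AX-.05*ex;print('post tip disp',w@ex,w@ey,X[2],e)
th=2.25;px,pz=-.091,.281-.13;print('expect',px*np.cos(th)+pz*np.sin(th),.13-px*np.sin(th)+pz*np.cos(th))
"
```

```text
t 13.5 disp x,y -0.33003873866744865 -0.1308228834951438 z 0.36960497314510365 yhead 0.3051335710239522 gap 0.0003651808709178806 F [ 0.6805 -0.5182  0.8738]
frame diff max 12 0
[ 0.6081 -0.1456] 0.15855584728405056
ball in tray 0.06520504326973649 0.06351414127007181
ball in tray 0.06727743620172208 -0.007390443745500777
ball in tray 0.06730754492558552 -0.033944069719957636
ball in tray 0.04489302160497551 -0.03268844985530852
post tip disp 0.1749967559112502 -0.0011019999854421088 0.10795183056741456 0.004374441049806465
expect 0.1746528523978454 0.1059504438856672
```

View pics/b3_t.png

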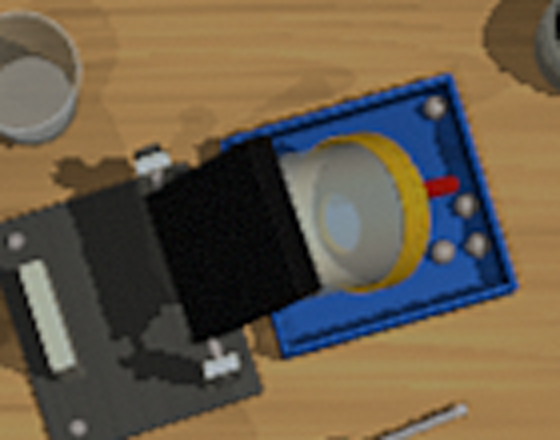

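View pics/b3_s.png

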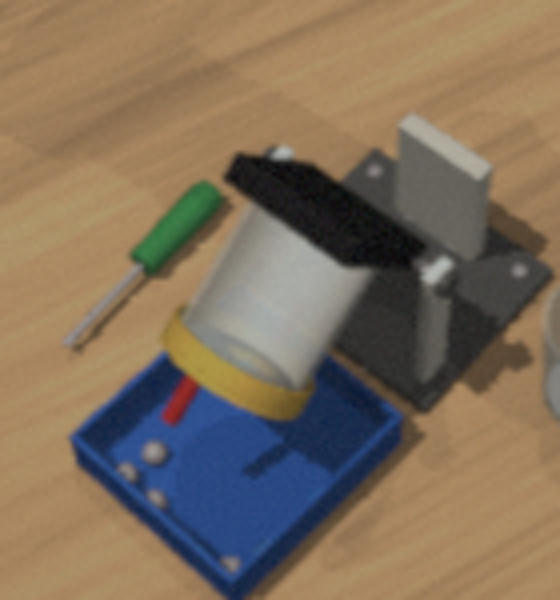

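Everything is still. The four balls lie at unchanged places inside the tray, the post tip is where a tilt of 2.25 rad and a cap angle near 0 put it, and the robot is clear.

```bash
python3 -c "
from a import *
print(env.hand_in())"
```

```text
the job is handed in; nothing more can be done
None
```

I turned the cap clockwise to its stop by its red post, with the post held loosely between the fingers. Then I tipped the canister over by pushing the back of the cap's skirt with closed fingers, backed the arm away and handed the job in at about 14 s. The hand-in reported no verdict.

**Checks:**
- **Cap:** its angle measured about -0.04 rad before tipping, with the canister still upright.
- **Canister:** after tipping, the post tip lay within about 2 mm of where a tilt of 2.25 rad puts it, and 1 mm off the centre line, so the cap had not turned.
- **Balls:** all four are in the tray and did not move between pictures. The one nearest the limits lies at about x = 65 mm, y = 64 mm in the tray's frame, inside the 76 and 71 mm allowed.
- **Arm:** it stood clear, touching nothing. The highest wrist force I read was about 17 N, at the start of the push.
- **Bystanders:** the screwdriver and the beaker next to the dispenser look unmoved. I did not measure the other bystanders, but the arm never came near them.

**Disagreed:** the ball finder found almost nothing (one ball in the scene view, and one false report well outside the tray in the top view). I took the ball positions by eye from the pictures, using the camera calibration.

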